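# Make up two swatter repair kits

### The arm

A 6-joint arm with a two-finger parallel gripper is mounted at the origin on the work surface. World frame = base frame: x ahead of the robot, y to its left, z up, the work surface at z = 0. Lengths are in mm, angles in rad, forces in N, time in s.
With the tool pointing down it reaches from about 350 to 775 mm from the base axis. Payload 7.3 kg.
Tool frame: the origin (TCP) lies on the centre line of the jaws, within the pads' length; the fingertips stand 22 mm ahead of it and the grasp point (between the pads) lies 3 mm ahead of it; z points along the fingers, y is the direction in which the jaws open and shut (so a half turn about z gives the same grasp; the last joint's range is limited). The gripper opens to 92 mm and grips with 3 to 60 N. Pads are 19 mm wide; open, the fingers measure 130 mm over their backs; the gripper's body (75 mm by 190 mm) begins 47 mm behind the grasp point.
Start: joints at [1.059, 0.342, 1.524, -0, 1.275, -0.146], TCP at [187.776, 490.288, 248.741] pointing down, gripper open.
Joint ranges: [-2.53, 2.53], [-0.77, 2.02], [0.04, 2.7], [-1, 4.14], [0.28, 2.66], [-3.11, 3.11]. Speed limits (rad/s): [2.57, 2.57, 3.14, 3.14, 3.14, 3.14].

### API

Orientations are given as [roll, pitch, yaw] about the fixed x, y, z axes, in that order (R = Rz(yaw) Ry(pitch) Rx(roll)).
In Python, from plant import get_obs, capture, bot, spot_in gives the robot as it stands.
- The arm moves only by the shell command python3 -m handwheel 'ROWS' [OPENING]. ROWS is JSON, a list of rows, each a list of 2 entries, a list of its own where there are three numbers: the shift along the world's x, y, z in mm, then the turn, a rotation vector about the world's x, y, z in rad. In form: [[[x, y, z], [wx, wy, wz]], ...]. A call has 1 to 12 rows; each row shifts and turns the commanded pose from where the row before left it; what a row does not reach is not made up. A row lasts 1/8 s, in which the tool goes at most 62.5 mm and 10.7 degrees, less where a joint would pass 70% of its speed; a pose out of reach is approached as far as the arm can. A call is refused whole if a number of a shift passes 62.5 or a number of a turn 0.188, either way. A call with a gripper value outside its range is refused whole. OPENING is the closure, from 0 (fully open) to 1 (shut), set as the call begins (- or left out, the last holds). The fingers move at their own pace and stop on an object; the grip force is fixed at half the most. Time passes only in rows, so rows that do not move let the fingers close. It gives the time, the measured TCP pose, the force and the opening at its end, in the units of the state.
- get_obs(): the state, without advancing time (a new reading comes with each control period).
- capture(name): name is "scene" or "top" or "wrist"; returns a dict with "img" (384x512x3 uint8, red, green, blue), "fx", "fy", "cx", "cy" (pixels), "cam_to_world" (4x4, takes a point from camera to world coordinates). Camera axes: x right, y up, looking along -z (the intrinsics and any distortion apply to the point x, -y, -z); pixel columns grow to the right and rows downward; lengths in mm; the calibration is good to about 2 mm. The wrist camera is an equidistant fisheye: a pixel r from the principal point sees the ray r / f radians off the axis. A picture is of the moment at which its call begins. There is no depth.
- bot.close_job(): hands the job in, once; it reports no verdict.
Trained networks look in the newest picture that a camera, given by its name, has taken for a name from the list of things; names that differ only in an ending like _2 or _b are one class to them, and where a whole thing is asked for, a point or a joint stands for the part that bears it (a point fixed in the world has none). Each returns a list of dicts, best first, with "score" (0 to 1); they miss things now and then, are a little off and sometimes report something else, mostly with a low value. They report only what shows in the picture. A call takes as long as a camera call. They do not tell look-alikes from the thing itself.
- spot_in(thing, camera): "xyz" ([x, y, z] in mm, in the coordinates of the camera as it stood for that picture, good to about 4 mm: the middle of the surface that is visible of it).
The state is a dict: "time": time; "joint_positions": joint angles; "dq": joint speeds; "tau": joint torques, N m; "tool_pos": TCP position; "tcp_rot": TCP orientation; "contact_force": force on the tool from outside, world axes, zero at the start; "moment": the same for the moment, N m; "grip_width": finger opening in mm.
Only numpy, scipy, OpenCV 4.12 (cv2) and the standard library are available. Lean on these libraries where they do the work, as an engineer would, in place of code of your own. Each camera call takes 0.05 s, during which the arm holds its last target. There are 200 camera calls.

### The job

Make up the two repair kits: put the green battery pack and the black charger in the blue tray; put the red tape roll in the orange tray, and fit the teal-lidded jar tier onto the lower tier there, dropping it fully down with its bar crosswise to the marks and then turning it about a quarter turn clockwise until the bar lines up with the marks. Each thing in a tray lies flat on the tray floor inside the lip, the same way up as it is now; leave the yellow tape and the maroon-lidded jar where they are.

Things in the scene. Friction and masses are not known exactly. Their poses are not given: they have to be found in the camera images.
- battery: Green battery pack of two cells side by side, a block 70 long (its x) by 42 wide (its y) by 21 high, dark caps at one end, steel at the other, about 140 g, lying flat on the desk. Origin at the centre of its underside, z up. Belongs in the blue tray. (mm)
- charger: Black wall-plug charger, body 46 long (its x) by 34 wide (its y) by 28 high with a small white mark on top, two flat steel pins 16 long sticking out level from its +x end, about 60 g. Origin at the centre of the body's underside, z up. Belongs in the blue tray. (mm)
- red_tape: Red roll of insulating tape, a rigid ring standing flat, outer diameter 60, bore 32, 24 high, about 70 g; origin at the centre of its underside, z up. Belongs in the orange tray. (mm)
- jar_top: Upper tier of twist-lock jar: upright white cylinder with teal lid, 54 dia, 42 high, 60 g; black bar on the lid along its x. Origin: centre of underside, z up. Open below (49 bore, 14 deep), two tabs inside the bottom edge at +x and -x (16 wide, 3 thick, inner faces 17.5 from axis). Same after a half turn. On the base: set it down crosswise, then turn clockwise (from above), freely. (mm)
- jar_base: Lower tier, fixed in orange tray: white, teal flange 60 dia, black marks along +x and -x. Origin: underside centre on tray floor; flange top (seat) 22 up. Neck 29 dia, 12 high, lugs at the marks. Top drops on if its bar is 55-97 (best 80) deg anticlockwise of the marks and within 2.5 of centre, else rests 8.5 too high; locked with bar along marks; stop about 10 deg beyond. (mm)
- blue_tray: Blue kit tray, fixed to the desk, outer 220 (its x) by 140 (its y), inner 210 by 130, floor 3 above the desk, lip top 9 above the desk (6 above the floor). Origin at the centre of its underside, on the desk; z up. Empty at the start. (mm)
- orange_tray: Orange kit tray, fixed to the desk, same sizes and axes as the blue tray. The lower jar tier stands in its +x half; the -x half is free. (mm)
- yellow_tape: Bystander, to be left: yellow roll of insulating tape, a rigid ring standing flat, outer diameter 60, bore 32, 24 high, about 70 g; origin at the centre of its underside, z up. (mm)
- pill_jar: Bystander, to be left: white jar with a maroon lid, diameter 44, 60 high, upright; origin at the centre of its underside. (mm)
Mind the look-alikes: they are no part of the job. Of the things that look like the charger, the middle-sized one is meant.

How it is judged:
By the outcome, as a careful person would: the job done as asked, in the order asked, and still so for the second after the job is handed in, with the robot touching nothing.
It also fails if it takes over 125 s, if anything falls off the work surface, if the arm or the gripper's body presses on something with over 40 N, if the wrist force passes 120 N, or if a joint passes its speed limit or range.

## Working session

There is one attempt and no reset: what is moved stays moved. The work goes in short steps, Python scripts to look and compute and a shell command to move; the robot and the scene stay as the last step left them, time stands still between calls to the robot, and variables do not carry over. Pictures are saved under pics/ and viewed, about 12 in all and at most 16, crops included, and the job is handed in when it is done.

```bash
ls; mkdir -p pics
cat > h.py <<'E'
import numpy as np,cv2
from plant import get_obs,capture,bot,spot_in
def save(c,n): cv2.imwrite(f'pics/{n}.png',c['img'][:,:,::-1])
def w(c,p): T=np.array(c['cam_to_world']); return (T@np.r_[p,1])[:3]
def pix(c,P):
    T=np.array(c['cam_to_world']); q=np.linalg.inv(T)@np.r_[P,1]
    return c['fx']*q[0]/-q[2]+c['cx'], c['fy']*-q[1]/-q[2]+c['cy']
def ground(c,u,v,z):
    T=np.array(c['cam_to_world']); d=T[:3,:3]@np.array([(u-c['cx'])/c['fx'],-(v-c['cy'])/c['fy'],-1]); o=T[:3,3]
    return o+d*(z-o[2])/d[2]
E
python3 - <<'E'
from h import *
o=get_obs();print({k:o[k] for k in('time','tool_pos','tcp_rot','contact_force','grip_width')})
for n in('top','scene'):
    c=capture(n);save(c,n+'0');print(n,c['fx'],np.round(c['cam_to_world'],3).tolist(), [k for k in c])
    for t in['battery','charger','red_tape','jar_top','jar_base','blue_tray','orange_tray','yellow_tape','pill_jar']:
        for r in spot_in(t,n):
            P=w(c,r['xyz']);print(t,round(r['score'],2),P.round(0),np.round(pix(c,P)))
E
```

```text
pics
{'time': 0.0, 'tool_pos': array([187.55921875, 489.93818656, 248.04486308]), 'tcp_rot': array([-3.14005869e+00, -2.38129371e-04,  2.77584903e+00]), 'contact_force': array([ 0.0285101 , -0.38024971, -0.14061575]), 'grip_width': 91.96803775736993}
top 378.1257543165394 [[0.017, 0.988, -0.152, 334.807], [-1.0, 0.021, 0.022, 20.351], [0.025, 0.151, 0.988, 1058.386], [0.0, 0.0, 0.0, 1.0]] ['img', 'fx', 'fy', 'cx', 'cy', 'cam_to_world']
battery 0.81 [655. 146.  19.] [209. 131.]
charger 0.87 [349. 140.  39.] [207. 240.]
charger 0.76 [467. 125.  27.] [214. 197.]
charger 0.49 [536. 156.  15.] [205. 173.]
red_tape 0.83 [637.   7.  26.] [259. 138.]
jar_top 0.52 [434.  -4.  41.] [261. 209.]
jar_base 0.63 [548. 301.  25.] [152. 167.]
blue_tray 0.65 [ 503. -335.   -2.] [377. 189.]
orange_tray 0.63 [485. 306.  -2.] [151. 190.]
orange_tray 0.23 [654. 145.  18.] [210. 132.]
yellow_tape 0.74 [ 635. -144.   24.] [312. 140.]
pill_jar 0.77 [ 459. -148.   58.] [315. 200.]
scene 446.1898156631522 [[-0.731, -0.595, 0.333, 831.944], [0.682, -0.639, 0.355, 349.986], [0.002, 0.487, 0.873, 874.801], [0.0, 0.0, 0.0, 1.0]] ['img', 'fx', 'fy', 'cx', 'cy', 'cam_to_world']
battery 0.63 [662. 152.  20.] [251. 284.]
charger 0.87 [476. 126.  26.] [307. 216.]
charger 0.67 [551. 158.  18.] [293. 250.]
charger 0.63 [361. 149.  35.] [352. 188.]
red_tape 0.6 [645.  11.  19.] [211. 231.]
jar_base 0.58 [552. 302.  25.] [346. 301.]
blue_tray 0.68 [ 512. -334.    0.] [163. 107.]
yellow_tape 0.77 [ 641. -137.   22.] [169. 184.]
pill_jar 0.98 [ 471. -139.   57.] [226. 131.]
```

Run:
```python
import cv2
a=cv2.imread('pics/top0.png');cv2.imwrite('pics/topc.png',cv2.resize(a[100:265,120:340],(0,0),fx=3.6,fy=3.6,interpolation=cv2.INTER_CUBIC))
```

```text
(no output)
```

View pics/topc.png

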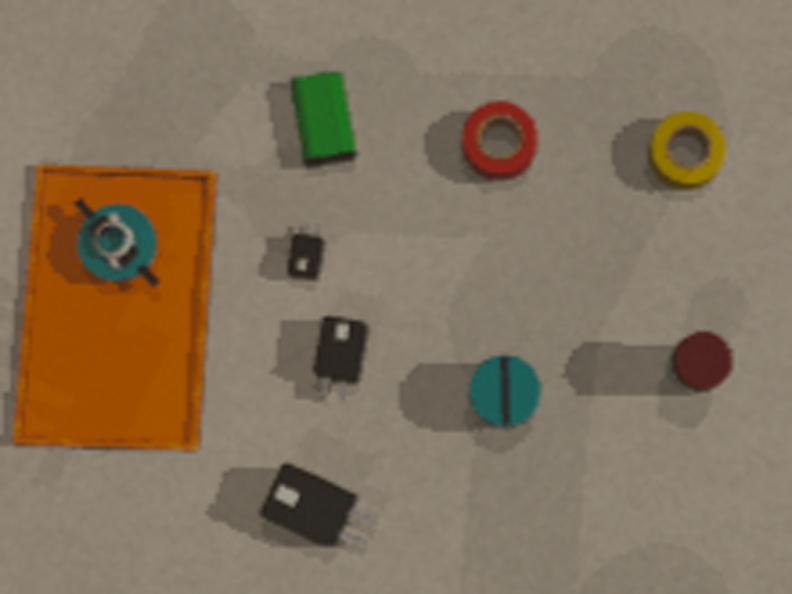

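View pics/scene0.png

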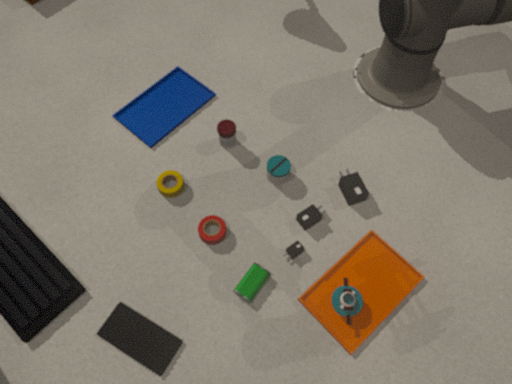

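Middle charger candidate: top-image pixels big (207,240), middle (214,197), small (205,173). The middle one measures about 46×34 mm, so it is the one meant. Next I measure poses by colour segmentation.

```bash
cat >> h.py <<'E'
def wray(c,u,v):
    x,y=(u-c['cx'])/c['fx'],(v-c['cy'])/c['fy'];th=np.hypot(x,y);s=np.sin(th)/max(th,1e-9)
    return np.array([x*s,-y*s,-np.cos(th)])
def wground(c,u,v,z):
    T=np.array(c['cam_to_world']);d=T[:3,:3]@wray(c,u,v);o=T[:3,3];return o+d*(z-o[2])/d[2]
def wpix(c,P):
    q=np.linalg.inv(np.array(c['cam_to_world']))@np.r_[P,1];x,y=q[0],-q[1];r=np.hypot(x,y);th=np.arctan2(r,-q[2])
    return c['cx']+c['fx']*th*x/r, c['cy']+c['fy']*th*y/r
def seg(c,cond,uv,rad,z,g=ground,show=None):
    """largest blob of mask cond(hsv) near uv -> minAreaRect in world at height z"""
    hsv=cv2.cvtColor(np.ascontiguousarray(c['img']),cv2.COLOR_RGB2HSV).astype(int)
    m=cond(hsv[...,0],hsv[...,1],hsv[...,2]).astype(np.uint8)
    k=np.zeros_like(m);cv2.circle(k,tuple(int(round(a)) for a in uv),int(rad),1,-1);m*=k
    cs=cv2.findContours(m,cv2.RETR_EXTERNAL,cv2.CHAIN_APPROX_NONE)[0];
    if not cs: return None
    ct=max(cs,key=cv2.contourArea).reshape(-1,2)
    W=np.array([g(c,u,v,z)[:2] for u,v in ct],np.float32)
    (x,y),(a,b),t=cv2.minAreaRect(W)
    if a<b:a,b,t=b,a,t+90
    return dict(rect=np.round([x,y,a,b,(t+90)%180-90],1),circ=np.round(np.r_[cv2.minEnclosingCircle(W)[0],cv2.minEnclosingCircle(W)[1]],1),W=W,ct=ct)
green=lambda h,s,v:(h>45)&(h<75)&(s>100)
red=lambda h,s,v:((h<6)|(h>172))&(s>120)
teal=lambda h,s,v:(h>78)&(h<100)&(s>80)
blue=lambda h,s,v:(h>102)&(h<128)&(s>110)
orange=lambda h,s,v:(h>6)&(h<20)&(s>150)
black=lambda h,s,v:(v<60)
E
cat > m.py <<'E'
from h import *
t=capture('top');s=capture('scene')
def go(n,f,P,z,r=28):
    for nm,c in(('top',t),('scene',s)):
        q=seg(c,f,pix(c,P),r,z);print(n,nm,None if q is None else (q['rect'],q['circ']))
go('bat',green,[658,149,20],21);go('chg',black,[470,125,26],28,14)
go('red',red,[640,8,22],24);go('lid',teal,[434,-4,41],42);go('fl',teal,[550,301,25],25)
go('bt',blue,[507,-334,5],9,80);go('ot',orange,[488,306,5],9,80)
for n,P,r,z in(('bar',[436,-3,41],8,42),('marks',[550,301,25],14,25)):
    for nm,c in(('top',t),('scene',s)):
        u,v=pix(c,P);g=c['img'].max(2);yy,xx=np.mgrid[:384,:512]
        k=(np.hypot(xx-u,yy-v)<r)&(g<60);W=np.array([ground(c,a,b,z)[:2] for a,b in zip(xx[k],yy[k])])
        e,V=np.linalg.eigh(np.cov(W.T));print(n,nm,k.sum(),W.mean(0).round(1),np.degrees(np.arctan2(V[1,1],V[0,1])).round(1),np.sqrt(e).round(1))
E
python3 m.py
```

```text
bat top (array([653.6, 146.6,  68. ,  40.3,  11.9]), array([653.7, 146.1,  37. ]))
bat scene (array([656.2, 149.6,  66.8,  39.2,  11.5]), array([655.3, 149.8,  35.7]))
chg top (array([466.9, 126. ,  46.7,  33. ,  -7.5]), array([467.5, 126. ,  26.1]))
chg scene (array([476.4, 130.9,  48. ,  35.2,  -7.4]), array([476.1, 129.3,  26.7]))
red top (array([637.2,   8.3,  58.4,  56.6,   1.3]), array([636.5,   6.3,  30.8]))
red scene (array([643.4,  11.4,  61.5,  56.2,  49. ]), array([644.2,  10.2,  31.5]))
lid top (array([436.8,  13.1,  48.8,  21.6,   1. ]), array([436.9,   6.3,  24.7]))
lid scene (array([4.406e+02, 4.000e-01, 5.190e+01, 4.860e+01, 4.640e+01]), array([441. ,   0.7,  26.6]))
fl top (array([546.9, 300.4,  56.4,  54.2,  46.7]), array([547.1, 300.7,  28.9]))
fl scene (array([549. , 301.4,  54.2,  53.5,  42.3]), array([549.8, 301.5,  28.5]))
bt top (array([ 502.9, -333.7,  218.1,  139.5,    5. ]), array([ 502.7, -333.7,  127.4]))
bt scene (array([ 507.6, -331.5,  217.9,  139.5,    5.1]), array([ 507.6, -332.2,  126.8]))
ot top (array([500.8, 302.5, 219.8, 140.4,  -0.8]), array([501.2, 302.3, 127.5]))
ot scene (array([504.1, 303.1, 219. , 138.4,  -0.8]), array([504. , 303. , 128.4]))
bar top 29 [437.4   0.8] -177.8 [ 1.3 11.9]
bar scene 19 [ 4.371e+02 -3.000e-01] -176.3 [ 1.  10.7]
marks top 55 [550.8 304.6] 45.4 [ 4.1 22.2]
marks scene 24 [553.9 308.4] -136.4 [ 5.  15.8]
```

```bash
python3 -m handwheel '[[[39,-28,0],[0,0,0.048]],[[39,-28,0],[0,0,0.048]],[[39,-28,0],[0,0,0.048]],[[39,-28,0],[0,0,0.048]],[[39,-28,0],[0,0,0.048]],[[39,-28,0],[0,0,0.048]],[[39,-28,0],[0,0,0.048]],[[39,-28,0],[0,0,0.048]],[[39,-28,0],[0,0,0.048]],[[39,-30,0],[0,0,0.048]],[[39,-30,0],[0,0,0.048]],[[38,-30,0],[0,0,0.043]]]'
python3 -m handwheel '[[[0,0,0],[0,0,0]],[[0,0,0],[0,0,0]]]'
python3 - <<'E'
from h import *
o=get_obs();print(o['tool_pos'],o['tcp_rot'],o['time'])
c=capture('wrist');save(c,'w1');print(c['fx'],np.round(c['cam_to_world'],3).tolist(),c['img'].shape)
for n,f,P,z in(('bat',green,[655,148,21],21),('red',red,[640,9,24],24)):
    u=wpix(c,P);q=seg(c,f,u,120,z,wground);print(n,u,q and (q['rect'],q['circ']))
E
```

```text
time: 2.6
tool_pos: [656.0, 147.2, 248.7]
tcp_rot: [3.141, 0.0, -2.935]
contact_force: [0.2, 1.6, 0.2]
grip_width: 91.4
time: 2.85
tool_pos: [654.4, 148.5, 248.3]
tcp_rot: [3.141, -0.001, -2.937]
contact_force: [0.2, 0.1, -0.5]
grip_width: 91.9
[654.36214711 148.49532183 248.3053357 ] [ 3.14099514e+00 -1.03522562e-03 -2.93698662e+00] 2.85
297.3186396354542 [[-0.204, -0.947, -0.248, 588.641], [0.979, -0.197, -0.052, 135.119], [0.001, -0.253, 0.967, 384.395], [0.0, 0.0, 0.0, 1.0]] (384, 512, 3)
bat (np.float64(254.43054907893477), np.float64(173.66186979184383)) (array([655.3, 148.1,  64.7,  39.3,  11.8]), array([654.5, 148. ,  36.8]))
red (np.float64(149.00360977073433), np.float64(141.58039440087228)) (array([640.1,   8.9,  59.1,  57.6, -80.7]), array([641.4,  11.6,  32.6]))
```

View pics/w1.png

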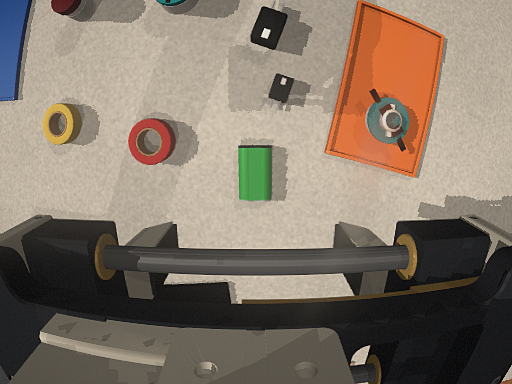

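```bash
python3 -m handwheel '[[[0,0,-45],[0,0,0]],[[0,0,-45],[0,0,0]],[[0,0,-45],[0,0,0]],[[0,0,-45],[0,0,0]],[[0,0,-25],[0,0,0]],[[0,0,-12],[0,0,0]],[[0,0,-6],[0,0,0]],[[0,0,0],[0,0,0]],[[0,0,0],[0,0,0]]]'
python3 -m handwheel '[[[0,0,0],[0,0,0]],[[0,0,0],[0,0,0]],[[0,0,0],[0,0,0]],[[0,0,0],[0,0,0]],[[0,0,0],[0,0,0]],[[0,0,0],[0,0,0]]]' 1
python3 -m handwheel '[[[0,0,20],[0,0,0]],[[0,0,40],[0,0,0]],[[0,0,40],[0,0,0]],[[0,0,0],[0,0,0]],[[0,0,0],[0,0,0]]]'
```

```text
time: 4.03
tool_pos: [655.4, 148.4, 27.0]
tcp_rot: [-3.141, 0.002, -2.936]
contact_force: [-0.6, 0.4, 1.3]
grip_width: 92.2
time: 4.78
tool_pos: [654.8, 148.3, 25.7]
tcp_rot: [3.142, 0.0, -2.936]
contact_force: [0.8, -0.5, -0.2]
grip_width: 42.0
time: 5.4
tool_pos: [654.4, 148.3, 125.9]
tcp_rot: [3.141, -0.0, -2.936]
contact_force: [0.2, 0.4, -1.5]
grip_width: 41.4
```

```bash
python3 -m handwheel '[[[-5,-24,0],[0,0,0]],[[-10,-48,0],[0,0,0]],[[-10,-48,0],[0,0,0]],[[-10,-48,0],[0,0,0]],[[-10,-48,0],[0,0,0]],[[-10,-48,0],[0,0,0]],[[-10,-48,0],[0,0,0]],[[-10,-48,0],[0,0,0]],[[-10,-48,0],[0,0,0]],[[-10,-46,0],[0,0,0]],[[-5,-23,0],[0,0,0]],[[0,0,0],[0,0,0]]]'
python3 -m handwheel '[[[0,0,0],[0,0,0]],[[0,0,-30],[0,0,0]],[[0,0,-30],[0,0,0]],[[0,0,-20],[0,0,0]],[[0,0,-10],[0,0,0]],[[0,0,-6],[0,0,0]],[[0,0,0],[0,0,0]],[[0,0,0],[0,0,0]]]'
```

```text
time: 6.9
tool_pos: [553.3, -330.3, 124.8]
tcp_rot: [3.14, -0.001, -2.939]
contact_force: [0.6, 0.6, -1.1]
grip_width: 41.8
time: 7.9
tool_pos: [555.2, -329.0, 30.6]
tcp_rot: [-3.141, 0.001, -2.936]
contact_force: [-0.4, 0.2, -1.4]
grip_width: 41.8
```

```bash
python3 -m handwheel '[[[0,0,-2],[0,0,0]],[[0,0,0],[0,0,0]],[[0,0,0],[0,0,0]]]'
python3 -m handwheel '[[[0,0,0],[0,0,0]],[[0,0,0],[0,0,0]],[[0,0,0],[0,0,0]],[[0,0,0],[0,0,0]],[[0,0,20],[0,0,0]],[[0,0,50],[0,0,0]],[[0,0,50],[0,0,0]],[[0,0,50],[0,0,0]]]' 0
python3 -m handwheel '[[[-4,23,10],[0,0,-0.034]],[[-8,46,10],[0,0,-0.034]],[[-8,46,10],[0,0,-0.034]],[[-8,46,10],[0,0,-0.034]],[[-8,46,10],[0,0,-0.034]],[[-9,46,0],[0,0,-0.034]],[[-9,46,0],[0,0,-0.034]],[[-9,46,0],[0,0,-0.034]],[[-9,46,0],[0,0,-0.034]],[[-9,46,0],[0,0,-0.031]],[[-5,19,0],[0,0,0]],[[0,0,0],[0,0,0]]]'
python3 -m handwheel '[[[0,0,0],[0,0,0]],[[0,0,0],[0,0,0]]]'
python3 - <<'E'
from h import *
c=capture('wrist')
P=[470,127,28];u=wpix(c,P);q=seg(c,black,u,40,28,wground);print('chg',u,q and (q['rect'],q['circ']))
u=[int(a) for a in u];cv2.imwrite('pics/w2.png',cv2.resize(c['img'][max(0,u[1]-110):u[1]+90,u[0]-130:u[0]+130,::-1],(0,0),fx=3,fy=3))
t=capture('top');q=seg(t,green,pix(t,[555,-329,24]),28,24);print('bat',q['rect'])
E
```

```text
time: 8.28
tool_pos: [555.2, -329.1, 28.7]
tcp_rot: [-3.14, 0.001, -2.937]
contact_force: [-0.1, 0.7, 5.4]
grip_width: 42.0
time: 9.28
tool_pos: [554.6, -328.6, 199.3]
tcp_rot: [3.141, -0.0, -2.936]
contact_force: [1.0, 0.4, 0.4]
grip_width: 92.1
time: 10.78
tool_pos: [468.3, 128.4, 247.8]
tcp_rot: [3.141, 0.0, 3.012]
contact_force: [0.6, -0.1, -0.2]
grip_width: 91.5
time: 11.02
tool_pos: [469.1, 126.4, 247.7]
tcp_rot: [-3.141, 0.0, 3.008]
contact_force: [0.3, 0.4, -0.2]
grip_width: 91.6
chg (np.float64(255.40353378952062), np.float64(175.01441074678797)) (array([447.7, 141. ,   8.4,   1.2,  82.6]), array([448.3, 140.9,   4.2]))
bat [ 552.7 -325.6   67.8   40.5   12.2]
```

View pics/w2.png

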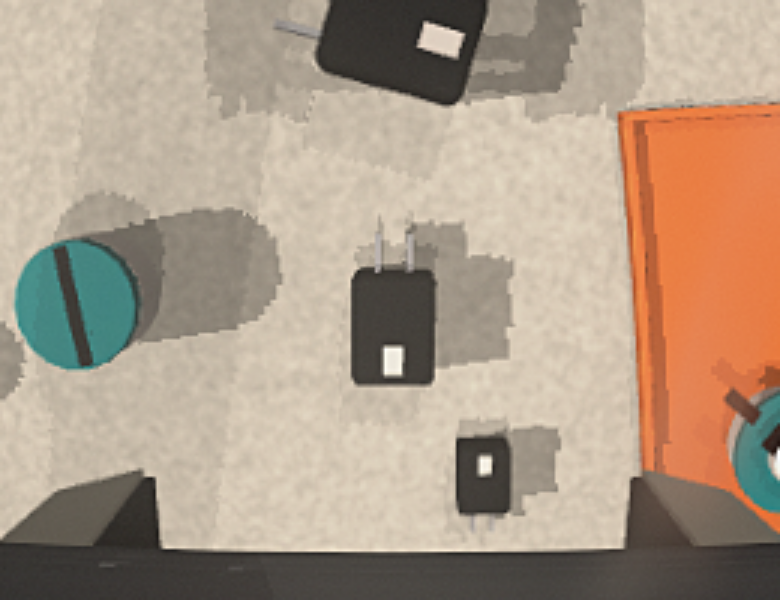

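The network's three "charger" hits in this crop are big (400,40), middle (393,327) and small (483,475). The middle one fits 46×34 mm and lies squarely under the jaws, so I grasp that one.

```bash
python3 -m handwheel '[[[0,0,-45],[0,0,0]],[[0,0,-45],[0,0,0]],[[0,0,-45],[0,0,0]],[[0,0,-45],[0,0,0]],[[0,0,-23],[0,0,0]],[[0,0,-12],[0,0,0]],[[0,0,-6],[0,0,0]],[[0,0,0],[0,0,0]],[[0,0,0],[0,0,0]]]'
python3 -m handwheel '[[[0,0,0],[0,0,0]],[[0,0,0],[0,0,0]],[[0,0,0],[0,0,0]],[[0,0,0],[0,0,0]],[[0,0,0],[0,0,0]],[[0,0,0],[0,0,0]],[[0,0,0],[0,0,0]]]' 1
python3 -m handwheel '[[[0,0,20],[0,0,0]],[[0,0,40],[0,0,0]],[[0,0,40],[0,0,0]],[[0,0,30],[0,0,0]],[[0,0,0],[0,0,0]],[[0,0,0],[0,0,0]]]'
```

```text
time: 12.25
tool_pos: [469.4, 127.3, 27.6]
tcp_rot: [3.141, 0.002, 3.01]
contact_force: [-0.1, 0.4, 0.0]
grip_width: 91.6
time: 13.12
tool_pos: [468.8, 127.3, 26.7]
tcp_rot: [3.142, -0.0, 3.01]
contact_force: [0.2, 0.1, -0.4]
grip_width: 34.0
time: 13.88
tool_pos: [468.1, 127.2, 155.8]
tcp_rot: [-3.141, -0.001, 3.01]
contact_force: [-0.2, 0.1, -0.5]
grip_width: 33.9
```

```bash
python3 -m handwheel '[[[-1,-23,0],[0,0,0]],[[-1,-46,0],[0,0,0]],[[-1,-46,0],[0,0,0]],[[-1,-46,0],[0,0,0]],[[-1,-46,0],[0,0,0]],[[-2,-46,0],[0,0,0]],[[-2,-46,0],[0,0,0]],[[-2,-46,0],[0,0,0]],[[-1,-46,0],[0,0,0]],[[-1,-46,0],[0,0,0]],[[-1,-26,0],[0,0,0]],[[0,0,0],[0,0,0]]]'
python3 -m handwheel '[[[0,0,0],[0,0,0]],[[0,0,-40],[0,0,0]],[[0,0,-40],[0,0,0]],[[0,0,-25],[0,0,0]],[[0,0,-12],[0,0,0]],[[0,0,-7],[0,0,0]],[[0,0,-2],[0,0,0]],[[0,0,0],[0,0,0]],[[0,0,0],[0,0,0]]]'
```

```text
time: 15.38
tool_pos: [453.8, -336.9, 154.6]
tcp_rot: [3.14, -0.002, 3.007]
contact_force: [-0.0, 0.7, 0.5]
grip_width: 33.9
time: 16.5
tool_pos: [455.1, -336.0, 31.4]
tcp_rot: [-3.141, 0.001, 3.01]
contact_force: [0.3, -0.3, -1.1]
grip_width: 33.8
```

```bash
python3 -m handwheel '[[[0,0,-2],[0,0,0]],[[0,0,0],[0,0,0]],[[0,0,0],[0,0,0]]]'
python3 -m handwheel '[[[0,0,0],[0,0,0]],[[0,0,0],[0,0,0]],[[0,0,0],[0,0,0]],[[0,0,0],[0,0,0]],[[0,0,20],[0,0,0]],[[0,0,50],[0,0,0]],[[0,0,50],[0,0,0]],[[0,0,50],[0,0,0]]]' 0.5
python3 -m handwheel '[[[10,18,10],[0,0,0]],[[20,37,10],[0,0,0]],[[20,37,10],[0,0,0]],[[20,37,10],[0,0,0]],[[20,37,10],[0,0,0]],[[20,37,0],[0,0,0]],[[20,37,0],[0,0,0]],[[20,37,0],[0,0,0]],[[20,37,0],[0,0,0]],[[15,31,0],[0,0,0]],[[0,0,0],[0,0,0]],[[0,0,0],[0,0,0]]]' 0
python3 - <<'E'
from h import *
c=capture('wrist');q=seg(c,red,wpix(c,[640,9,24]),60,24,wground);print('red',q['rect'],q['circ'])
t=capture('top');print(seg(t,black,pix(t,[455,-336,31]),15,31)['rect'])
a=t['img'][130:250,300:460,::-1];cv2.imwrite('pics/t3.png',cv2.resize(a,(0,0),fx=4,fy=4))
E
```

```text
time: 16.88
tool_pos: [455.1, -336.0, 29.7]
tcp_rot: [-3.141, 0.001, 3.01]
contact_force: [0.1, 0.7, 6.0]
grip_width: 34.3
time: 17.88
tool_pos: [454.6, -335.6, 200.3]
tcp_rot: [3.141, -0.0, 3.01]
contact_force: [0.3, -0.5, 0.3]
grip_width: 45.8
time: 19.38
tool_pos: [639.2, 9.4, 247.6]
tcp_rot: [-3.141, -0.002, 3.01]
contact_force: [0.2, 1.0, 0.2]
grip_width: 91.9
red [638.7   7.9  59.   58.   -7.5] [638.7   8.5  30.1]
[ 453.8 -330.9   47.5   38.9   -1.9]
```

View pics/t3.png

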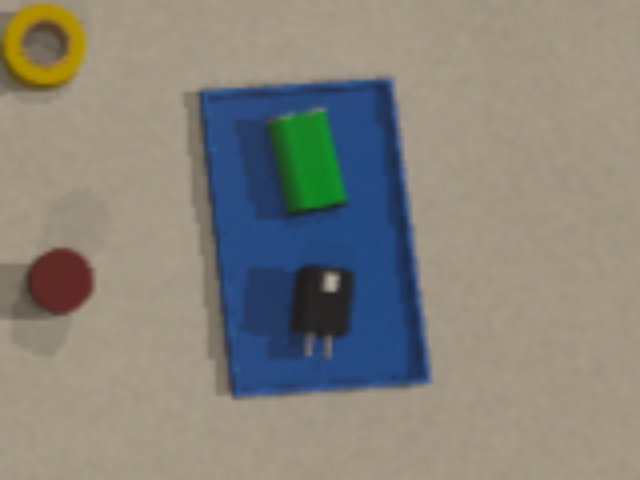

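Battery (310,160) and charger (325,300) lie flat inside the blue tray. The red tape is under the jaws.

```bash
python3 -m handwheel '[[[0,0,-45],[0,0,0]],[[0,0,-45],[0,0,0]],[[0,0,-45],[0,0,0]],[[0,0,-45],[0,0,0]],[[0,0,-25],[0,0,0]],[[0,0,-12],[0,0,0]],[[0,0,-6],[0,0,0]],[[0,0,0],[0,0,0]],[[0,0,0],[0,0,0]]]'
python3 -m handwheel '[[[0,0,0],[0,0,0]],[[0,0,0],[0,0,0]],[[0,0,0],[0,0,0]],[[0,0,0],[0,0,0]],[[0,0,0],[0,0,0]],[[0,0,0],[0,0,0]]]' 1
python3 -m handwheel '[[[0,0,20],[0,0,0]],[[0,0,40],[0,0,0]],[[0,0,40],[0,0,0]],[[0,0,0],[0,0,0]],[[-16,24,0],[0,0,0]],[[-32,49,0],[0,0,0]],[[-32,49,0],[0,0,0]],[[-32,49,0],[0,0,0]],[[-32,49,0],[0,0,0]],[[-32,49,0],[0,0,0]],[[-18,25,0],[0,0,0]],[[0,0,0],[0,0,0]]]'
python3 -m handwheel '[[[0,0,0],[0,0,0]],[[0,0,-30],[0,0,0]],[[0,0,-30],[0,0,0]],[[0,0,-20],[0,0,0]],[[0,0,-10],[0,0,0]],[[0,0,-6],[0,0,0]],[[0,0,0],[0,0,0]],[[0,0,0],[0,0,0]]]'
```

```text
time: 20.6
tool_pos: [640.5, 9.2, 26.9]
tcp_rot: [3.141, 0.002, 3.01]
contact_force: [0.2, -0.1, 0.0]
grip_width: 91.8
time: 21.35
tool_pos: [639.8, 9.3, 25.8]
tcp_rot: [3.142, 0.0, 3.01]
contact_force: [0.6, 0.4, 0.8]
grip_width: 58.8
time: 22.85
tool_pos: [443.7, 304.7, 124.6]
tcp_rot: [-3.141, -0.002, 3.013]
contact_force: [0.1, -0.7, -1.5]
grip_width: 58.9
time: 23.85
tool_pos: [446.3, 303.5, 30.4]
tcp_rot: [3.141, 0.001, 3.01]
contact_force: [0.5, -0.8, 0.8]
grip_width: 58.5
```

```bash
python3 -m handwheel '[[[0,0,-2],[0,0,0]],[[0,0,0],[0,0,0]],[[0,0,0],[0,0,0]]]'
python3 -m handwheel '[[[0,0,0],[0,0,0]],[[0,0,0],[0,0,0]],[[0,0,0],[0,0,0]],[[0,0,20],[0,0,0]],[[0,0,40],[0,0,0]],[[0,0,50],[0,0,0]],[[25,0,50],[0,0,0]],[[50,-1,42],[0,0,0]],[[27,-1,0],[0,0,0]],[[0,0,0],[0,0,0]],[[0,0,0],[0,0,0]],[[0,0,0],[0,0,0]]]' 0.22
cat > b.py <<'E'
from h import *
import sys
from scipy.optimize import least_squares
def fit(c,P,R,z,rad):   # circle fit of teal outer contour, robust
    q=seg(c,teal,wpix(c,P),rad,z,wground)
    W=q['W'];s=least_squares(lambda p:np.hypot(W[:,0]-p[0],W[:,1]-p[1])-p[2],[P[0],P[1],R],loss='soft_l1',f_scale=.5).x
    return s,q
def bar(c,P,r,z,thr=70):
    u,v=wpix(c,P);yy,xx=np.mgrid[:384,:512];k=(np.hypot(xx-u,yy-v)<r)&(c['img'].max(2)<thr)
    W=np.array([wground(c,a,b,z)[:2] for a,b in zip(xx[k],yy[k])]);e,V=np.linalg.eigh(np.cov(W.T))
    return k.sum(),W.mean(0).round(1),np.degrees(np.arctan2(V[1,1],V[0,1])).round(1),np.sqrt(e).round(1)
E
python3 - <<'E'
from b import *
o=get_obs();print(o['tool_pos'],o['tcp_rot'])
c=capture('wrist');save(c,'w4')
s,q=fit(c,[548,301,25],30,25,60);print(s.round(1),(s[:2]-o['tool_pos'][:2]).round(1),q['circ'],q['rect'])
for r in(20,35,50):print(bar(c,[*s[:2],25],r,25))
u,v=wpix(c,[*s[:2],25]);print(u,v);u=int(u);v=int(v);cv2.imwrite('pics/w4c.png',cv2.resize(c['img'][v-60:v+60,u-80:u+80,::-1],(0,0),fx=5,fy=5,interpolation=cv2.INTER_CUBIC))
E
```

```text
time: 24.22
tool_pos: [446.3, 303.6, 28.8]
tcp_rot: [3.141, 0.002, 3.01]
contact_force: [-1.3, -0.5, 5.9]
grip_width: 58.4
time: 25.72
tool_pos: [544.5, 301.5, 227.6]
tcp_rot: [-3.141, -0.001, 3.011]
contact_force: [-0.3, -0.1, 0.5]
grip_width: 71.3
[544.52529954 301.53569042 227.56299962] [-3.14114278e+00 -1.24192600e-03  3.01050529e+00]
[548.3 301.5  28.9] [ 3.7 -0. ] [548.3 301.5  29.6] [548.2 301.3  58.4  57.2  82.5]
(np.int64(101), array([553.9, 305.6]), np.float64(-137.5), array([ 5.7, 14.7]))
(np.int64(170), array([556.3, 308.8]), np.float64(-135.1), array([ 4.6, 23.2]))
(np.int64(192), array([555.4, 308. ]), np.float64(45.0), array([ 4.4, 26.4]))
255.24645293999316 180.42719504491703
```

View pics/w4c.png

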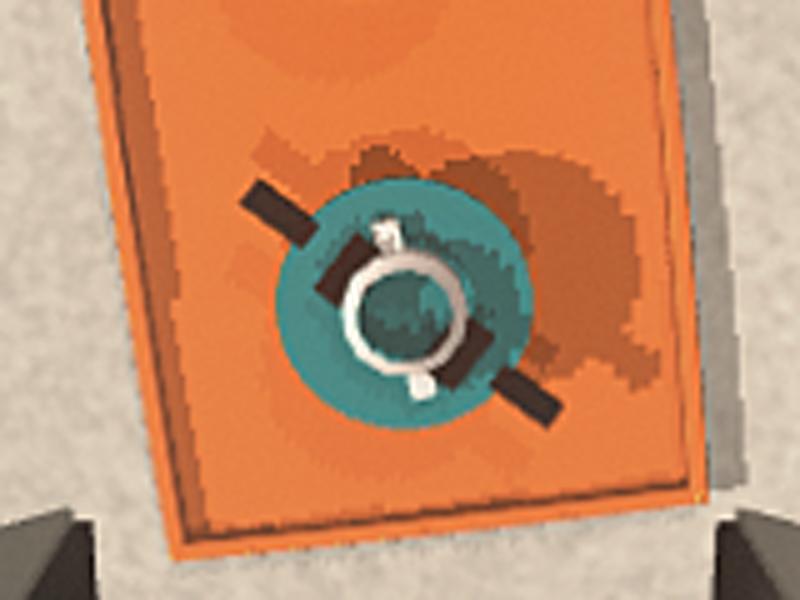

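The flange is at crop pixel (405,305) and the marks run from (255,190) to (553,413). Next I view the loose jar from the same relative pose, so the camera bias cancels.

```bash
python3 -m handwheel '[[[-6,-15,5],[0,0,0]],[[-15,-40,6],[0,0,0]],[[-15,-41,6],[0,0,0]],[[-15,-41,0],[0,0,0]],[[-15,-41,0],[0,0,0]],[[-15,-41,0],[0,0,0]],[[-15,-41,0],[0,0,0]],[[-15,-42,0],[0,0,0]],[[0,0,0],[0,0,0]],[[0,0,0],[0,0,0]],[[0,0,0],[0,0,0]]]' 0
python3 - <<'E'
from b import *
import pickle
o=get_obs();print(o['tool_pos'],o['tcp_rot'])
c=capture('wrist')
q=seg(c,lambda h,s,v:teal(h,s,v)|(v<75),wpix(c,[437,-1,42]),30,42,wground);print(q['rect'],q['circ'])
W=q['W'];s=least_squares(lambda p:np.hypot(W[:,0]-p[0],W[:,1]-p[1])-p[2],[437,-1,27],loss='soft_l1',f_scale=.5).x
print(s.round(1),(s[:2]-o['tool_pos'][:2]).round(1),wpix(c,[*s[:2],42]))
for r in(25,30):print(bar(c,[*s[:2],42],r,42))
u,v=wpix(c,[*s[:2],42]);u=int(u);v=int(v);cv2.imwrite('pics/w5.png',cv2.resize(c['img'][v-60:v+60,u-80:u+80,::-1],(0,0),fx=4,fy=4,interpolation=cv2.INTER_CUBIC))
# marks angle: shift camera back to the base pose
c['cam_to_world']=np.array(c['cam_to_world']);c['cam_to_world'][:3,3]+=np.array([544.5,301.5,227.6])-o['tool_pos']
a,b=wground(c,226,158,25),wground(c,285.6,202.6,25);print('marks',a,b,(a+b)/2,np.degrees(np.arctan2(*(a-b)[1::-1])))
E
```

```text
time: 27.15
tool_pos: [434.7, 0.1, 245.0]
tcp_rot: [3.141, 0.0, 3.011]
contact_force: [0.7, 0.2, 0.1]
grip_width: 91.8
[4.34688768e+02 8.80588849e-02 2.45049640e+02] [3.14134402e+00 3.02533073e-04 3.01107138e+00]
[437.6   0.7  52.6  52.4  82.6] [438.    0.6  27.1]
[438.2   0.7  26. ] [3.5 0.6] (np.float64(255.60691193839008), np.float64(179.8077162376574))
(np.int64(197), array([438.1,   0.7]), np.float64(-178.1), array([ 2.2, 14.5]))
(np.int64(197), array([438.1,   0.7]), np.float64(-178.1), array([ 2.2, 14.5]))
marks [518.01506045 271.68908677  25.        ] [579.91499681 333.94920808  25.        ] [548.96502863 302.81914742  25.        ] -134.83378696632323
```

View pics/w5.png

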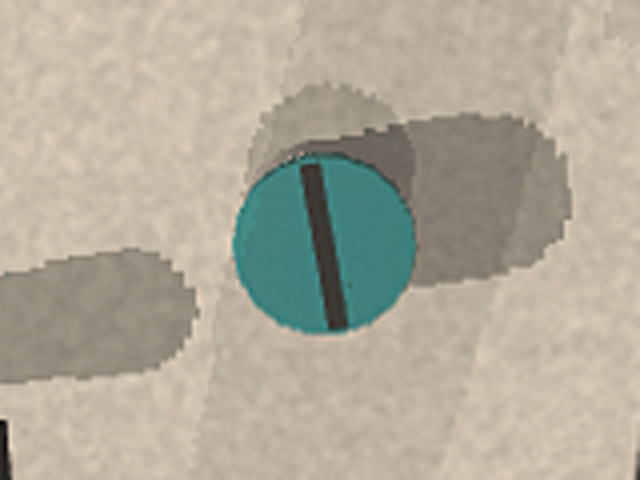

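```bash
python3 -m handwheel '[[[3.4,0.6,-40],[0,0,0]],[[0,0,-45],[0,0,0]],[[0,0,-45],[0,0,0]],[[0,0,-45],[0,0,0]],[[0,0,-25],[0,0,0]],[[0,0,-12],[0,0,0]],[[0,0,-5],[0,0,0]],[[0,0,0],[0,0,0]],[[0,0,0],[0,0,0]]]'
python3 -m handwheel '[[[0,0,0],[0,0,0]],[[0,0,0],[0,0,0]],[[0,0,0],[0,0,0]],[[0,0,0],[0,0,0]],[[0,0,0],[0,0,0]],[[0,0,0],[0,0,0]]]' 1
python3 -m handwheel '[[[0,0,0],[0,0,0]],[[0,0,0],[0,0,0]],[[0,0,0],[0,0,0]],[[0,0,0],[0,0,0.153]],[[0,0,0],[0,0,0.153]],[[0,0,0],[0,0,0.153]],[[0,0,0],[0,0,0.153]],[[0,0,0],[0,0,0.153]],[[0,0,0],[0,0,0.153]],[[0,0,0],[0,0,0.153]],[[0,0,0],[0,0,0.153]],[[0,0,0],[0,0,0]]]' 0.15
python3 -m handwheel '[[[0,0,0],[0,0,0]],[[0,0,0],[0,0,0]],[[0,0,0],[0,0,0]],[[0,0,0],[0,0,0]],[[0,0,0],[0,0,0]],[[0,0,0],[0,0,0]]]' 1
```

```text
time: 28.32
tool_pos: [438.7, -0.1, 28.7]
tcp_rot: [3.142, 0.002, 3.01]
contact_force: [-0.4, -0.5, 1.0]
grip_width: 91.7
time: 29.08
tool_pos: [438.0, -0.1, 27.9]
tcp_rot: [3.142, 0.0, 3.01]
contact_force: [-0.5, -0.5, 1.2]
grip_width: 53.7
time: 30.58
tool_pos: [438.1, -0.1, 27.9]
tcp_rot: [3.142, 0.0, -2.051]
contact_force: [-1.0, -0.1, 0.5]
grip_width: 77.9
time: 31.32
tool_pos: [438.0, -0.1, 27.9]
tcp_rot: [3.141, 0.0, -2.05]
contact_force: [-0.0, 0.5, 0.6]
grip_width: 53.5
```

```bash
python3 -m handwheel '[[[0,0,20],[0,0,0]],[[0,0,40],[0,0,0]],[[0,0,40],[0,0,0]],[[0,0,0],[0,0,0]]]'
python3 -m handwheel '[[[5,15,0],[0,0,-0.09]],[[11,30,0],[0,0,-0.1]],[[11,30,0],[0,0,-0.1]],[[11,30,0],[0,0,-0.1]],[[11,30,0],[0,0,-0.1]],[[11,30,0],[0,0,-0.1]],[[11,30,0],[0,0,-0.1]],[[11,30,0],[0,0,-0.1]],[[11,30,0],[0,0,-0.1]],[[11,30,0],[0,0,-0.1]],[[7.3,15.9,0],[0,0,0]],[[0,0,0],[0,0,0]]]'
python3 -m handwheel '[[[0,0,0],[0,0,0]],[[0,0,0],[0,0,0]],[[0,0,0],[0,0,0]]]'
python3 - <<'E'
from h import *
a=capture('wrist')['img'][150:384];s=capture('scene');b=s['img']
u,v=[int(x) for x in pix(s,[548,301,130])]
b=cv2.resize(b[v-60:v+60,u-60:u+60],(480,480))
a=cv2.resize(a,(512,234));o=np.zeros((480+234,512,3),np.uint8);o[:234]=a;o[234:,:480]=b
cv2.imwrite('pics/w6.png',cv2.resize(o[:,:,::-1],(0,0),fx=.84,fy=.84))
E
```

```text
time: 31.82
tool_pos: [439.7, -0.3, 130.3]
tcp_rot: [-3.136, 0.002, -2.049]
contact_force: [-0.2, 0.2, -1.4]
grip_width: 53.7
time: 33.33
tool_pos: [548.7, 301.4, 126.0]
tcp_rot: [-3.141, -0.002, -3.038]
contact_force: [-0.7, -0.6, -0.3]
grip_width: 53.4
time: 33.7
tool_pos: [549.3, 300.2, 128.1]
tcp_rot: [3.142, -0.0, -3.04]
contact_force: [-0.6, 0.7, 0.1]
grip_width: 53.5
```

View pics/w6.png

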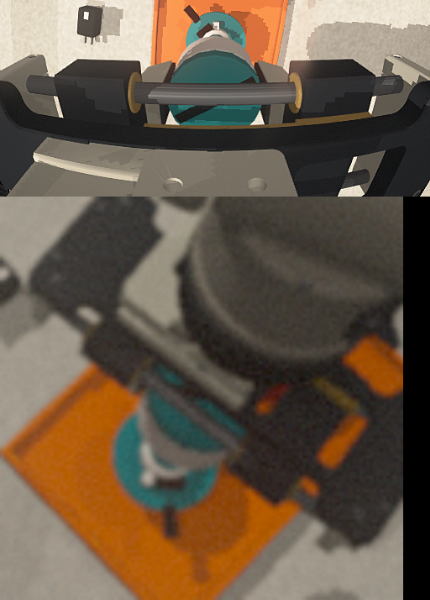

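```bash
python3 -m handwheel '[[[0,0,-15],[0,0,0]],[[0,0,-25],[0,0,0]],[[0,0,-10],[0,0,0]],[[0,0,-4],[0,0,0]],[[0,0,0],[0,0,0]],[[0,0,0],[0,0,0]]]'
for i in 1 2; do python3 -m handwheel '[[[0,0,0],[0,0,0]]]'; done
python3 - <<'E'
from h import *
P=[]
for i in range(6):
    c=capture('wrist');P.append(np.r_[get_obs()['tool_pos'],get_obs()['tcp_rot'][2]])
print(np.mean(P,0).round(3),np.std(P,0).round(2))
E
```

```text
time: 34.55
tool_pos: [549.8, 301.0, 74.7]
tcp_rot: [3.141, 0.001, -3.039]
contact_force: [-0.0, 0.1, 0.3]
grip_width: 53.6
time: 34.67
tool_pos: [549.6, 300.9, 74.5]
tcp_rot: [3.141, 0.001, -3.039]
contact_force: [0.1, 0.5, -1.1]
grip_width: 53.4
time: 34.8
tool_pos: [549.5, 300.9, 74.3]
tcp_rot: [3.141, 0.001, -3.039]
contact_force: [-0.2, -0.2, -0.1]
grip_width: 53.6
[549.364 300.847  74.06   -3.039] [0.03 0.02 0.1  0.  ]
```

```bash
python3 -m handwheel '[[[-1,0,0],[0,0,0]],[[0,0,-6],[0,0,0]],[[0,0,-4],[0,0,0]],[[0,0,0],[0,0,0]]]'
for i in 1 2 3; do python3 -m handwheel '[[[0,0,-2],[0,0,0]],[[0,0,0],[0,0,0]]]'; done
```

```text
time: 35.6
tool_pos: [548.0, 300.7, 63.3]
tcp_rot: [-3.141, -0.001, -3.039]
contact_force: [-0.3, -0.4, -0.3]
grip_width: 53.5
time: 35.85
tool_pos: [548.3, 300.8, 61.8]
tcp_rot: [3.142, -0.0, -3.039]
contact_force: [0.8, 0.0, -0.9]
grip_width: 53.4
time: 36.1
tool_pos: [548.2, 300.8, 59.8]
tcp_rot: [3.142, -0.0, -3.039]
contact_force: [-0.9, -0.2, -1.0]
grip_width: 53.6
time: 36.35
tool_pos: [548.2, 300.8, 57.7]
tcp_rot: [-3.142, -0.0, -3.039]
contact_force: [-0.1, -0.2, 0.1]
grip_width: 53.6
```

It is below the 61.4 blocked height with no force, so the tabs are passing the lugs. I lower it the rest of the way to seat.

```bash
for i in 1 2 3; do python3 -m handwheel '[[[0,0,-1.5],[0,0,0]],[[0,0,0],[0,0,0]]]'; done;  python3 -m handwheel '[[[0,0,-0.5],[0,0,0]],[[0,0,0],[0,0,0]],[[0,0,0],[0,0,0]]]'
```

```text
time: 36.6
tool_pos: [548.2, 300.8, 56.3]
tcp_rot: [3.142, -0.0, -3.039]
contact_force: [0.6, 0.3, -0.0]
grip_width: 53.5
time: 36.85
tool_pos: [548.3, 300.8, 54.8]
tcp_rot: [3.142, -0.0, -3.039]
contact_force: [-0.6, -0.1, -0.9]
grip_width: 53.7
time: 37.1
tool_pos: [548.3, 300.8, 53.3]
tcp_rot: [-3.142, -0.0, -3.039]
contact_force: [0.4, 0.0, -0.4]
grip_width: 53.6
time: 37.48
tool_pos: [548.3, 300.8, 53.0]
tcp_rot: [3.141, 0.0, -3.039]
contact_force: [0.6, -0.1, 0.3]
grip_width: 53.5
```

```bash
python3 -m handwheel '[[[0,0,-0.6],[0,0,0]],[[0,0,0],[0,0,0]],[[0,0,0],[0,0,0]]]'
python3 -m handwheel '[[[0,0,0],[0,0,-0.116]],[[0,0,0],[0,0,-0.116]],[[0,0,0],[0,0,-0.116]],[[0,0,0],[0,0,-0.116]],[[0,0,0],[0,0,-0.116]],[[0,0,0],[0,0,-0.116]]]'
```

```text
time: 37.85
tool_pos: [548.4, 300.9, 53.0]
tcp_rot: [3.141, 0.0, -3.039]
contact_force: [-1.7, -0.4, 5.1]
grip_width: 53.4
time: 38.6
tool_pos: [549.0, 300.9, 53.0]
tcp_rot: [3.14, 0.001, 2.544]
contact_force: [-0.0, -0.4, 4.0]
grip_width: 53.4
```

```bash
python3 -m handwheel '[[[0,0,0],[0,0,-0.116]],[[0,0,0],[0,0,-0.116]],[[0,0,0],[0,0,-0.116]],[[0,0,0],[0,0,-0.116]],[[0,0,0],[0,0,-0.116]],[[0,0,0],[0,0,-0.116]],[[0,0,0],[0,0,0]],[[0,0,0],[0,0,0]]]'
python3 -c "from h import *;print(get_obs()['moment'])"
python3 -m handwheel '[[[0,0,0],[0,0,0]],[[0,0,0],[0,0,0]],[[0,0,0],[0,0,0]],[[0,0,20],[0,0,0]],[[0,0,40],[0,0,0]],[[0,0,50],[0,0,0]],[[0,0,50],[0,0,0]],[[0,0,20],[0,0,0]],[[0,0,0],[0,0,0]],[[0,0,0],[0,0,0]]]' 0.15
python3 - <<'E'
from b import *
o=get_obs();print(o['tool_pos'],o['tcp_rot'])
c=capture('wrist');save(c,'w7')
P=[548.3,301.5,67];q=seg(c,lambda h,s,v:teal(h,s,v)|(v<60),wpix(c,P),45,67,wground);print(q['circ'],wpix(c,P))
print(bar(c,P,22,67,60))
E
```

```text
time: 39.6
tool_pos: [548.9, 301.0, 53.0]
tcp_rot: [3.14, -0.0, 1.854]
contact_force: [0.1, 0.6, 5.2]
grip_width: 52.9
[-0.18729866  0.04945311 -0.04821089]
time: 40.85
tool_pos: [547.7, 300.6, 230.7]
tcp_rot: [-3.139, 0.0, 1.852]
contact_force: [-0.3, -0.9, -0.0]
grip_width: 78.4
[547.6899836  300.58427145 230.66345245] [-3.13900233e+00  2.72849539e-04  1.85195546e+00]
[544.6 300.8  31.6] (np.float64(255.5565227680553), np.float64(184.7861806285701))
(np.int64(1), array([558.2, 309.6]), np.float64(nan), array([nan, nan]))b.py:10: RuntimeWarning: Degrees of freedom <= 0 for slice
  W=np.array([wground(c,a,b,z)[:2] for a,b in zip(xx[k],yy[k])]);e,V=np.linalg.eigh(np.cov(W.T))
  c *= np.true_divide(1, fact)
  c *= np.true_divide(1, fact)
```

View pics/w7.png

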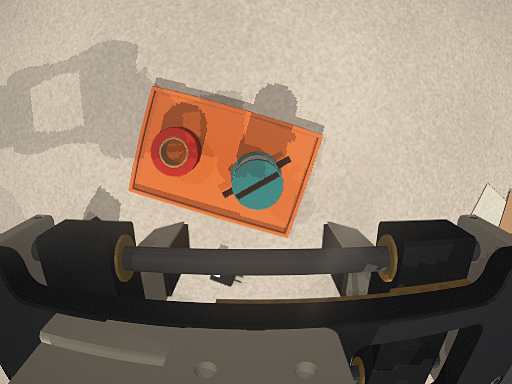

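Run:
```python
from b import *
c=capture('wrist')
for z,P in((67,[548.3,301.5,67]),):
  for t in(75,85,95):print(bar(c,P,24,z,t))
u,v=wpix(c,[548,301,50]);yy,xx=np.mgrid[:384,:512];g=c['img'].max(2)
W=np.array([wground(c,a,b,25)[:2] for a,b in zip(xx[(k:=(np.hypot(xx-u,yy-v)<50)&(g<85))],yy[k])])
# marks beyond flange radius, at height 25
d=np.hypot(*(W-[548.3,301.2]).T);A=W[(d>33)&(d<42)]-[548.3,301.2];ang=np.degrees(np.arctan2(A[:,1],A[:,0]))
print('marks',np.median(ang[ang>0]),np.median(ang[ang<0]),len(ang))
u,v=int(u),int(v);cv2.imwrite('pics/w8.png',cv2.resize(c['img'][v-50:v+50,u-70:u+70,::-1],(0,0),fx=5.6,fy=5.6,interpolation=cv2.INTER_CUBIC))
```

```text
File "<stdin>", line 6
SyntaxError: assignment expression cannot be used in a comprehension iterable expression
```

Run:
```python
from b import *
c=capture('wrist')
for t in(75,85,95):print(bar(c,[548.3,301.5,67],20,67,t))
u,v=wpix(c,[548,301,50]);yy,xx=np.mgrid[:384,:512];k=(np.hypot(xx-u,yy-v)<50)&(c['img'].max(2)<85)
W=np.array([wground(c,a,b,25)[:2] for a,b in zip(xx[k],yy[k])])
A=W-[548.3,301.5];d=np.hypot(*A.T);A=A[(d>33)&(d<42)];ang=np.degrees(np.arctan2(A[:,1],A[:,0]))
print('marks',np.median(ang[ang>0]),np.median(ang[ang<0]),len(ang))
u,v=int(u),int(v);cv2.imwrite('pics/w8.png',cv2.resize(c['img'][v-50:v+50,u-70:u+70,::-1],(0,0),fx=5.6,fy=5.6,interpolation=cv2.INTER_CUBIC))
```

```text
(np.int64(215), array([549. , 300.8]), np.float64(46.3), array([ 1.7, 12. ]))
(np.int64(220), array([549. , 300.8]), np.float64(46.2), array([ 1.7, 12. ]))
(np.int64(232), array([549.1, 300.7]), np.float64(46.2), array([ 1.8, 12. ]))
marks 45.43593190881427 -134.77990026346728 83
```

View pics/w8.png

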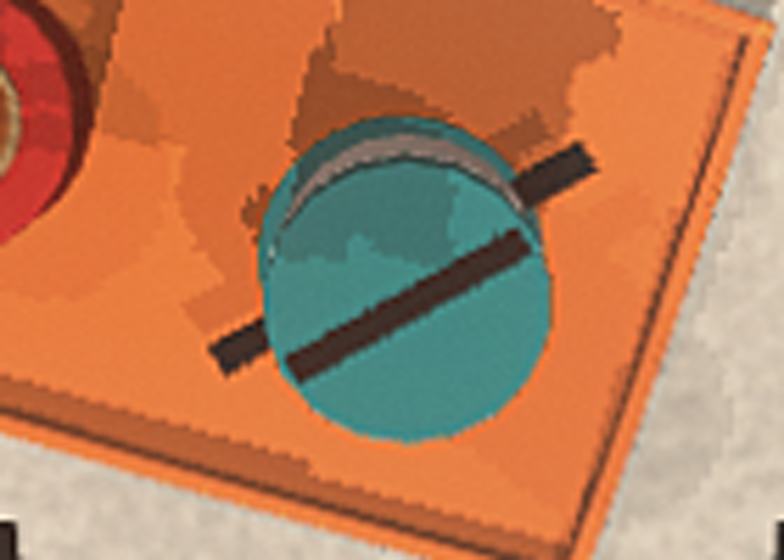

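Run:
```python
from h import *
t=capture('top');print('bat',seg(t,green,pix(t,[555,-329,24]),28,24)['rect'])
for n in('yellow_tape','pill_jar'):
    r=spot_in(n,'top');print(n,w(t,r[0]['xyz']).round(0) if r else None)
o=get_obs();print(o['time'],o['grip_width'],o['contact_force'].round(1));print(bot.close_job())
```

```text
bat [ 552.8 -325.3   67.8   40.4   11.2]
yellow_tape [ 634. -142.   23.]
pill_jar [ 457. -146.   60.]
41.1 78.25986983490333 [-0.5  0.3 -0.4]
the job is handed in; nothing more can be done
None
```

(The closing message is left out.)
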